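Uncap the slim canister, thread hand unknown

ROBOT

A 7-joint arm with a two-finger parallel gripper is mounted at the origin on a cart in front of the work surface, level with it; the furniture and walls round the work are solid. World frame = base frame: x ahead of the robot, y to its left, z up, the work surface at z = 0. Lengths are in m, angles in rad, forces in N, time in s.
With the tool pointing down it reaches from about 0.425 to 0.875 m from the base axis. Payload 9.9 kg.
Tool frame: the origin (TCP) lies at the very end of the fingers, on their centre line; the grasp point (between the pads) lies bot.grip_point_offset behind it (bot.grip_point_offset is the distance from the TCP to the grasp point, in m); z points along the fingers, y is the line along which they close (so a half turn about z gives the same grasp; the last joint's range is limited). The gripper opens to 85 mm and grips with 20 to 120 N. Pads are 22 mm wide; open, the fingers measure 114 mm over their backs; the gripper's body (76 mm by 85 mm) begins 54 mm behind the grasp point. The pads swing forward as they close: fully open they stand 13 mm farther back than shut.
Start: joints at [1.231, 0.576, 0.025, 1.437, -0.015, 1.129, -0.057], TCP at [0.171, -0.653, 0.231] pointing down, gripper open.
Joint ranges: [-2.76, 2.76], [-0.34, 2.15], [-1.52, 1.57], [0.19, 2.46], [-1.09, 4.23], [0.17, 1.99], [-2.82, 2.82]. Speed limits (rad/s): [2.22, 2.22, 3.01, 3.01, 3.14, 3.14, 3.14].

INTERFACE

Orientations are given as a 3x3 rotation matrix whose columns are the frame's x, y, z axes.
In Python, from station import sensors, get_image, camera_model, job, bot gives the robot as it stands. The module is installed in compiled form; this text tells all that it offers.
- The arm moves only by the shell command python3 -m jog 'ROWS' [FORCE]. ROWS is JSON, a list of rows, each an object of numbers: "jaw": the finger opening in mm, from 0 to 85.4; "tx", "ty", "tz": the shift along the tool's x, y, z in mm; "rx", "ry", "rz": the turn, a rotation vector about the tool's x, y, z in degrees. In form: [{"jaw": .., "tx": .., "ty": .., "tz": .., "rx": .., "ry": .., "rz": ..}, ...]. A call has 1 to 12 rows; each row is the pose to reach, as a shift and turn from the pose commanded when the call began, along the tool's axes at that moment; what a row does not reach only later rows make up. A row lasts 1/8 s, in which the tool goes at most 62.5 mm and 10.7 degrees, less where a joint would pass 70% of its speed; a pose out of reach is approached as far as the arm can. A call with a gripper value outside its range is refused whole. The fingers move at their own pace and stop on an object; FORCE is the grip in N (left out, the last holds). Time passes only in rows, so rows that repeat a pose let the fingers close. It gives the time, the measured TCP pose, the force, the opening and the grip force at its end, in the units of the state.
- sensors.sense(): the state, without advancing time (a new reading comes with each control period).
- get_image(name): name is "side" or "top"; returns the picture (400x640x3 uint8, red, green, blue); there is no depth.
- camera_model(name): a dict with "fx", "fy", "cx", "cy" (pixels), "dist" ([k1, k2, p1, p2, k3] as OpenCV has them; the pictures are not rectified), "world_from_camera" (4x4, takes a point from camera to world coordinates). Camera axes: x right, y down, z forward; pixel columns grow to the right and rows downward; lengths in m; the calibration is good to about 2 mm. A picture is of the moment at which its call begins. camera_model takes no time and is no camera call.
- job.job_done(): hands the job in; it is judged then, once.
The state is a dict: "clock": time; "joints": joint angles; "dq": joint speeds; "effort": joint torques, N m; "position": TCP position; "ee_rot": TCP orientation; "contact_force": force on the tool from outside, world axes, zero at the start; "moment": the same for the moment, N m; "opening": finger opening in m; "finger_force": force on a finger pad.
Only numpy, scipy, OpenCV 4.12 (cv2) and the standard library are available. Lean on these libraries where they do the work, as an engineer would, in place of code of your own. Each camera call takes 0.05 s, during which the arm holds its last target. There are 200 camera calls.

TASK

Two canisters of a two-part filler stand on the plywood board, with caps of opposite thread hand so that they cannot be swapped, and nobody marked which is left-handed. Open the slim canister: turn its cap one way, and if it stops dead turn it the other way until it comes free of its thread, then lift it off and finish while still holding it level, a hand's width straight above its neck, not put down and not let go. Leave the wide canister's cap done up and do not shift the loose things lying about.

Things in the scene. Friction and masses are not known exactly. Their poses are not given: they have to be found in the camera images.
- board: plywood board screwed to the bench, 130 x 250 x 15 mm, origin at the centre of its underside, z up, y along its length. It carries the two canisters, 70 mm either side of its centre along y; which one is on which side varies. Both are fixed to it.
- canister_slim: slim steel canister, body 62 mm in diameter and 70 mm high with a shoulder to 85 mm, then a neck 40 mm in diameter up to 110 mm, fixed. Origin at the centre of its underside (15 mm above the bench), z up, x and y as the board's.
- canister_wide: wide steel canister, body 96 mm in diameter, otherwise just like the slim one (same heights, same neck), fixed. Origin at the centre of its underside (15 mm above the bench), z up.
- cap_slim: grey plastic screw cap on the slim canister, 64 mm in diameter, loose, 60 to 130 g. Origin at the centre of its lower edge, 20 mm below the neck top while on; z up. Skirt and top plate reach 25 mm above the origin; on the plate stands a round ribbed finger knob, 36 mm in diameter, from 25 to 53 mm above the origin, to be gripped from above, and beside it two low pointer ridges along the cap's x
- slim_knob (a point): middle of the knob on the slim canister's cap, 39 mm above the cap's origin. The cap starts nearly done up, ridges within 6 degrees of the board's x, and so cannot be pulled off (holds over 50 N). Fingers that turn it on against its stop slip round the knob. Once free it lifts off lightly, but gripped off centre may drag with up to 20 N
- slim_neck (a point): centre of the top of the slim canister's neck, 125 mm above the bench. Quarter-turn thread, hand drawn anew each time and not to be seen: turned the wrong way (clockwise or anticlockwise) the cap stops dead after 2 to 20 degrees; the right way it turns easily without rising, is free from 60 to 95 degrees of turn, and then lifts straight off. The wide one's hand is the reverse
- cap_wide: the wide canister's cap, same shape and size as the slim canister's, same frame; to be left done up
- masking_tape: roll of masking tape lying flat in front of the board (robot side), 85 mm in diameter, 19 mm high, loose; origin at the centre of its underside
- spring_clamp: black spring clamp, 128 x 55 x 23 mm, lying behind the board, loose; origin at the centre of its underside
- offcut: wooden offcut, 30 x 140 x 30 mm, lying beyond the left end of the board, loose; origin at the centre of its underside
There are look-alikes about, which are no part of the job. What is shaped like the cap_slim but blue or turquoise is not meant. What is shaped like the cap_wide but purple is not meant.

How it is judged:
By the outcome, as a careful person would: the job done as asked, in the order asked, and still so for the second after the job is handed in, while the arm keeps its last pose, push and grip.
It also fails if it takes over 40 s, if anything falls off the work surface, if the arm or the gripper's body presses on something with over 40 N, if the wrist force passes 120 N, or if a joint passes its speed limit or range.

## Working session

There is one attempt and no reset: what is moved stays moved. The work goes in short steps, Python scripts to look and compute and a shell command to move; the robot and the scene stay as the last step left them, time stands still between calls to the robot, and variables do not carry over. Pictures are saved under pics/ and viewed, at most 10 in all, crops included, and the job is handed in when it is done.

```bash
mkdir -p pics
python3 - <<'E'
from station import sensors,get_image,camera_model,bot
import cv2,numpy as np
np.set_printoptions(precision=4,suppress=True)
for n in("top","side"):
    im=get_image(n); cv2.imwrite(f"pics/{n}0.png",im[:,:,::-1]); print(n,{k:np.array(v) for k,v in camera_model(n).items()})
s=sensors.sense(); print({k:np.array(v) for k,v in s.items()}, bot.grip_point_offset)
E
```

```text
top {'fx': array(453.5729), 'fy': array(453.5729), 'cx': array(319.7382), 'cy': array(202.8839), 'dist': array([-0.0434,  0.    ,  0.    ,  0.    ,  0.    ]), 'world_from_camera': array([[-0.0292, -0.9855,  0.167 ,  0.3615],
       [-0.9995,  0.0275, -0.0124, -0.1226],
       [ 0.0076, -0.1673, -0.9859,  1.2447],
       [ 0.    ,  0.    ,  0.    ,  1.    ]])}
side {'fx': array(383.7074), 'fy': array(383.7074), 'cx': array(318.3717), 'cy': array(206.2757), 'dist': array([-0.0273,  0.    ,  0.    ,  0.    ,  0.    ]), 'world_from_camera': array([[-0.9999,  0.0112,  0.002 ,  0.5537],
       [ 0.0061,  0.6763, -0.7366,  0.5274],
       [-0.0096, -0.7366, -0.6763,  0.6926],
       [ 0.    ,  0.    ,  0.    ,  1.    ]])}
{'clock': array(0.1), 'joints': array([ 1.2312,  0.5764,  0.0248,  1.4378, -0.015 ,  1.129 , -0.0565]), 'dq': array([ 0.0003, -0.0027,  0.0016, -0.0025, -0.0003, -0.0001,  0.0002]), 'effort': array([  0.0067, -76.7304,   2.2582, -28.6605,   0.0159,   0.0085,
        -0.    ]), 'position': array([ 0.1707, -0.6526,  0.2305]), 'ee_rot': array([[ 0.9674,  0.2531, -0.0004],
       [ 0.2531, -0.9674,  0.0014],
       [-0.0001, -0.0015, -1.    ]]), 'contact_force': array([0.0846, 0.4984, 0.0377]), 'moment': array([-0.0393,  0.0169,  0.0042]), 'finger_force': array(0.), 'opening': array(0.0856)} 0.0187
```

View pics/top0.png

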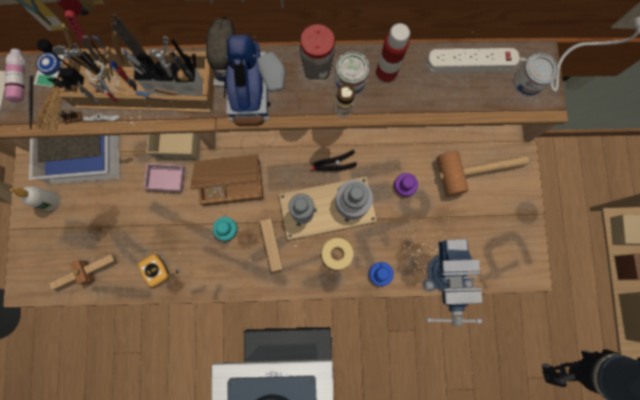

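View pics/side0.png

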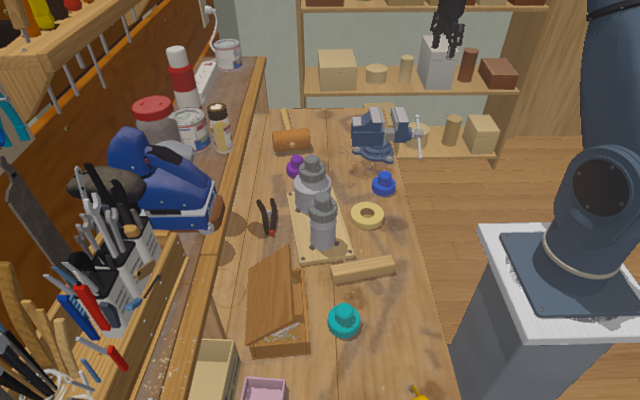

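Top view: slim canister with grey cap at about (301,205), wide canister with grey cap at (354,196). Side view: slim (322,205), wide (312,168). Candidates for the slim cap in the top view: grey (301,205), grey on wide (354,196), turquoise (224,229), blue (381,273), purple (406,184). I choose the grey one on the thin body at (301,205) and check it in a close crop.

Run:
```python
import cv2,numpy as np
t=cv2.imread("pics/top0.png")[165:245,265:385]; s=cv2.imread("pics/side0.png")[145:265,270:370]
t=cv2.resize(t,None,fx=4,fy=4,interpolation=cv2.INTER_CUBIC)[:, :400+80]; s=cv2.resize(s,None,fx=3,fy=3,interpolation=cv2.INTER_CUBIC)
o=np.zeros((360,790,3),np.uint8); o[:320,:480]=t; o[:,485:785]=s; cv2.imwrite("pics/crop.png",o)
```

```text
(no output)
```

View pics/crop.png

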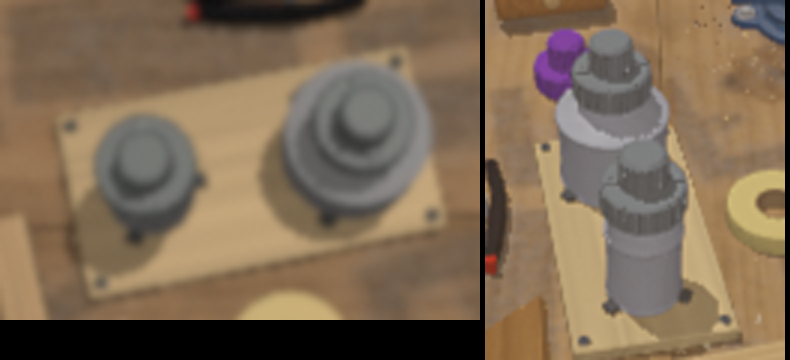

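The crop shows two grey caps: the left one, on the thin body, is slim, with its knob top at top-view (300.7,205) and side-view (322.7,197.3). Screws mark the board's corners for its yaw.

```bash
cat > h.py <<'E'
import cv2,numpy as np
from station import camera_model
np.set_printoptions(precision=4,suppress=True)
def K(m): return np.array([[m["fx"],0,m["cx"]],[0,m["fy"],m["cy"]],[0,0,1.]])
def ray(n,p):
    m=camera_model(n);T=np.array(m["world_from_camera"])
    u=cv2.undistortPoints(np.array([[p]],float),K(m),np.array(m["dist"]))[0,0]
    return T[:3,3],T[:3,:3]@np.array([*u,1])
def onplane(n,p,z):
    o,d=ray(n,p); return o+d*(z-o[2])/d[2]
def tri(a,b):
    (o1,d1),(o2,d2)=ray("top",a),ray("side",b)
    s,_,_,_=np.linalg.lstsq(np.c_[d1,-d2],o2-o1,rcond=None); p=o1+s[0]*d1;q=o2+s[1]*d2
    return (p+q)/2,np.linalg.norm(p-q)*1e3
def proj(n,P):
    m=camera_model(n);T=np.linalg.inv(np.array(m["world_from_camera"]))
    return cv2.projectPoints(np.atleast_2d(P).astype(float),cv2.Rodrigues(T[:3,:3])[0],T[:3,3],K(m),np.array(m["dist"]))[0][:,0]
E
python3 - <<'E'
from h import *
print("slim knob top",tri((300.75,205),(322.7,197.3)))
print("wide knob top",tri((265+367/4,165+112/4),(270+(612-485)/3,145+42/3)))
c=[onplane("top",(265+x/4,165+y/4),.015) for x,y in((70,125),(396,62),(432,215),(100,283))]
c=np.array(c);print(c,"centre",c.mean(0))
for a,b in((1,0),(2,3)): d=c[b]-c[a];print("y-axis yaw deg",np.degrees(np.arctan2(-d[0],d[1])))
for a,b in((3,0),(2,1)): d=c[b]-c[a];print("x-axis yaw",np.degrees(np.arctan2(d[1],d[0])))
cs=np.array([onplane("side",(270+(x-485)/3,145+y/3),.015) for x,y in((545,147),(584,341),(725,322))]);print("side screws",cs)
# dark knob edges along centre lines in the side view
g=cv2.cvtColor(cv2.imread("pics/side0.png"),cv2.COLOR_BGR2GRAY).astype(int)
print(g[198:208:3,308:338])
for z in(.158,): 
  for x,y in((.0,0),): pass
E
```

```text
slim knob top (array([ 0.5443, -0.0901,  0.1511]), np.float64(3.1624435190851843))
wide knob top (array([ 0.5685, -0.2278,  0.1535]), np.float64(0.44820368452172854))
[[ 0.5911 -0.036   0.015 ]
 [ 0.6293 -0.2628  0.015 ]
 [ 0.5216 -0.2826  0.015 ]
 [ 0.4815 -0.0547  0.015 ]] centre [ 0.5559 -0.159   0.015 ]
y-axis yaw deg 9.55748882416494
y-axis yaw deg 9.98901531561289
x-axis yaw 9.651742057809242
x-axis yaw 10.410710367180714
side screws [[ 0.6323 -0.2611  0.015 ]
 [ 0.5918 -0.0349  0.015 ]
 [ 0.4837 -0.0522  0.015 ]]
[[117 117 118 117 118 118 112 118 122 124 127 127 127 127 128 127 128 128
  126 126 117 109 101 108 135 164 171 169 149 134]
 [116 117 120 128 128 126 105  90  94  92 111 111 119 121 122 125 118 112
  107  99  94  85  88 106 128 128 124 131 158 149]
 [117 126 127 113 118 127 103  96  91  87  90  88  87  91  92  92  89  89
   91  91  98  87  82  78 101 124 122 117 119 147]
 [115 110 127 128 128 128 124  94  85  88  92  90  89  92  92  93  89  89
   91  94 105  87  86  90  90  98 129 128 115 127]]
```

Slim axis ≈ (0.5443, -0.0898), board yaw ≈ 9.8°, knob top near 0.151–0.158. I go up first, then across with the tool y set to the board's y.

```bash
python3 -m jog '[{"tz":-60},{"tz":-80},{"tx":504,"ty":-450,"tz":-80,"rz":5},{"tx":504,"ty":-450,"tz":-80,"rz":5},{"tx":504,"ty":-450,"tz":-80,"rz":5},{"tx":504,"ty":-450,"tz":-80,"rz":5},{"tx":504,"ty":-450,"tz":-80,"rz":5},{"tx":504,"ty":-450,"tz":-80,"rz":5},{"tx":504,"ty":-450,"tz":-80,"rz":5},{"tx":504,"ty":-450,"tz":-80,"rz":5},{"tx":504,"ty":-450,"tz":-80,"rz":5},{"tx":504,"ty":-450,"tz":-80,"rz":5}]'
python3 -m jog '[{"jaw":60}]'
cat > st.py <<'E'
from h import *
from station import sensors
s=sensors.sense(); R=np.array(s["ee_rot"])
print("t",s["clock"],"q",np.array(s["joints"]),"p",np.array(s["position"]),"yaw",np.degrees(np.arctan2(R[1,0],R[0,0])),"tilt",R[:,2],"F",np.array(s["contact_force"]),"M",np.array(s["moment"]),"open",s["opening"],s["finger_force"])
E
python3 st.py
```

```text
t 0.1 q [ 1.2312  0.5764  0.0248  1.4378 -0.015   1.129  -0.0565] p [ 0.1707 -0.6526  0.2305] yaw 14.660463283647678 tilt [-0.0004  0.0014 -1.    ] F [0.0846 0.4984 0.0377] M [-0.0393  0.0169  0.0042] open 0.08564733701592625 0.0$[0]: bad value
$[0]: bad value
```

Rows seem to need every key.

```bash
python3 -m jog '[{"jaw":85,"tx":0,"ty":0,"tz":-60,"rx":0,"ry":0,"rz":0},{"jaw":70,"tx":0,"ty":0,"tz":-80,"rx":0,"ry":0,"rz":0},{"jaw":60,"tx":504,"ty":-450,"tz":-80,"rx":0,"ry":0,"rz":5},{"jaw":60,"tx":504,"ty":-450,"tz":-80,"rx":0,"ry":0,"rz":5},{"jaw":60,"tx":504,"ty":-450,"tz":-80,"rx":0,"ry":0,"rz":5},{"jaw":60,"tx":504,"ty":-450,"tz":-80,"rx":0,"ry":0,"rz":5},{"jaw":60,"tx":504,"ty":-450,"tz":-80,"rx":0,"ry":0,"rz":5},{"jaw":60,"tx":504,"ty":-450,"tz":-80,"rx":0,"ry":0,"rz":5},{"jaw":60,"tx":504,"ty":-450,"tz":-80,"rx":0,"ry":0,"rz":5},{"jaw":60,"tx":504,"ty":-450,"tz":-80,"rx":0,"ry":0,"rz":5},{"jaw":60,"tx":504,"ty":-450,"tz":-80,"rx":0,"ry":0,"rz":5},{"jaw":60,"tx":504,"ty":-450,"tz":-80,"rx":0,"ry":0,"rz":5}]'; echo; python3 st.py
```

```text
clock: 1.6
position: [0.5172, -0.1306, 0.3112]
ee_rot: [[0.986, 0.167, -0.0], [0.167, -0.986, -0.0], [-0.0, 0.0, -1.0]]
contact_force: [0.6, -1.5, 1.1]
opening: 0.0601
finger_force: 0.0

t 1.6 q [ 0.2836  0.3011 -0.1698  1.6777  0.0547  1.1675 -1.3027] p [ 0.5172 -0.1306  0.3112] yaw 9.642291124050436 tilt [-0.0001 -0.0002 -1.    ] F [ 0.5888 -1.5034  1.105 ] M [-0.0921 -0.1083 -0.0274] open 0.060081796338868676 0.0
```

```bash
python3 -m jog '[{"jaw":60,"tx":33.5,"ty":-35.7,"tz":0,"rx":0,"ry":0,"rz":-10},{"jaw":60,"tx":33.5,"ty":-35.7,"tz":40,"rx":0,"ry":0,"rz":-20},{"jaw":60,"tx":33.5,"ty":-35.7,"tz":80,"rx":0,"ry":0,"rz":-30},{"jaw":60,"tx":33.5,"ty":-35.7,"tz":120,"rx":0,"ry":0,"rz":-30},{"jaw":60,"tx":33.5,"ty":-35.7,"tz":131,"rx":0,"ry":0,"rz":-30},{"jaw":60,"tx":33.5,"ty":-35.7,"tz":131,"rx":0,"ry":0,"rz":-30}]'; echo; python3 st.py
python3 - <<'E'
import cv2,numpy as np
from station import get_image
from h import *
t=get_image("top")[:,:,::-1];s=get_image("side")[:,:,::-1]
o=np.hstack([cv2.resize(t[150:270,240:380],(560,480)[:2],interpolation=cv2.INTER_CUBIC)[:, :390],cv2.resize(s[120:240,270:372],(408,480),interpolation=cv2.INTER_CUBIC)])
cv2.imwrite("pics/above.png",o)
E
```

```text
clock: 2.35
position: [0.5436, -0.0915, 0.1804]
ee_rot: [[0.77, 0.638, -0.001], [0.638, -0.77, 0.0], [-0.001, -0.001, -1.0]]
contact_force: [0.6, -0.3, -0.6]
opening: 0.06
finger_force: 0.0

t 2.35 q [ 0.2747  0.4538 -0.2812  1.8291  0.1582  0.8812 -0.9594] p [ 0.5436 -0.0915  0.1804] yaw 39.64473572844574 tilt [-0.0008  0.0001 -1.    ] F [ 0.6346 -0.2966 -0.6441] M [ 0.0015 -0.048   0.0046] open 0.05997821895392758 0.0
```

View pics/above.png

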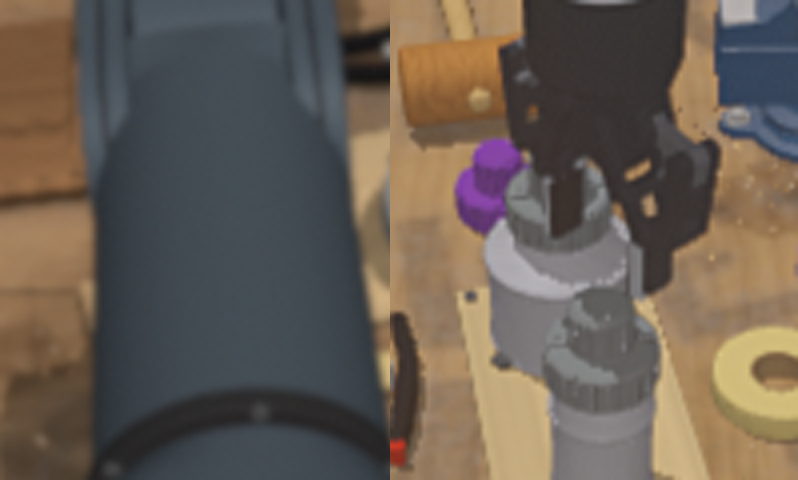

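The side view shows the two fingertips at crop (565,235) and (650,292) straddling above and behind the knob top at (607,303). I compare them with the projections.

Run:
```python
from h import *
for z in(.180,.187): print("TCP proj",z,proj("side",(.5436,-.0915,z)))
for P in((.5436,-.0915),(.5443,-.0898),(.5445,-.085)): print("knob top proj",P,proj("side",(*P,.158)),proj("top",(*P,.158)))
print("knob on plane .158: side",onplane("side",(324.2,195.7),.158),onplane("side",(322.7,197.3),.158),"top",onplane("top",(300.75,205),.158))
# knob / cap widths in side view: silhouette midlines via edges
s=cv2.imread("pics/side0.png"); hsv=cv2.cvtColor(s,cv2.COLOR_BGR2HSV)
m=(hsv[...,1]<45).astype(np.uint8)
for r in range(188,236,3):
    xs=np.where(m[r,300:345])[0]+300; print(r,xs.min() if len(xs) else None,xs.max() if len(xs) else None,end="; ")
t=cv2.cvtColor(cv2.imread("pics/top0.png"),cv2.COLOR_BGR2HSV); mt=(t[...,1]<60).astype(np.uint8)[180:235,280:325]
n,l,st,c=cv2.connectedComponentsWithStats(mt); i=1+st[1:,4].argmax(); print("\ntop blob",st[i]+np.array([280,180,0,0,0]),c[i]+[280,180])
for z in(.105,.130,.085): 
    a=np.linspace(0,6.28,60); P=np.c_[.5443+.032*np.cos(a),-.0898+.032*np.sin(a),0*a+z]; q=proj("top",P); print(z,q.min(0),q.max(0))
    q=proj("side",P); print("  side",q.min(0),q.max(0))
```

```text
TCP proj 0.18 [[323.7476 186.6176]]
TCP proj 0.187 [[323.747  184.0219]]
knob top proj (0.5436, -0.0915) [[323.7496 194.5808]] [[301.3357 204.1718]]
knob top proj (0.5443, -0.0898) [[323.4336 195.107 ]] [[300.6293 203.9069]]
knob top proj (0.5445, -0.085) [[323.3752 196.5921]] [[298.6512 203.8802]]
knob on plane .158: side [ 0.5427 -0.0878  0.158 ] [ 0.546  -0.0828  0.158 ] top [ 0.5416 -0.09    0.158 ]
188 300 330; 191 300 329; 194 300 329; 197 300 330; 200 300 333; 203 300 336; 206 300 337; 209 300 336; 212 303 336; 215 309 335; 218 310 335; 221 310 335; 224 310 335; 227 311 334; 230 311 334; 233 311 334; 
top blob [289 194  27  31 602] [301.2874 208.0432]
0.105 [288.7662 194.9837] [313.9162 219.8206]
  side [309.0415 203.4879] [337.8738 223.3676]
0.13 [288.1663 193.1404] [313.8654 218.5047]
  side [308.7419 195.2048] [338.1586 215.0182]
0.085 [289.228  196.4028] [313.9553 220.8334]
  side [309.273  209.8878] [337.6537 229.8048]
```

Consistent to within about 2 mm. Next I lower to TCP z ≈ 0.135 and close gently.

```bash
python3 -m jog '[{"jaw":60,"tx":1,"ty":-0.5,"tz":20,"rx":0,"ry":0,"rz":0},{"jaw":60,"tx":1,"ty":-0.5,"tz":38,"rx":0,"ry":0,"rz":0},{"jaw":60,"tx":1,"ty":-0.5,"tz":45,"rx":0,"ry":0,"rz":0},{"jaw":60,"tx":1,"ty":-0.5,"tz":45,"rx":0,"ry":0,"rz":0}]' 30; echo; python3 st.py
python3 -m jog '[{"jaw":30,"tx":0,"ty":0,"tz":0,"rx":0,"ry":0,"rz":0},{"jaw":30,"tx":0,"ty":0,"tz":0,"rx":0,"ry":0,"rz":0},{"jaw":30,"tx":0,"ty":0,"tz":0,"rx":0,"ry":0,"rz":0},{"jaw":30,"tx":0,"ty":0,"tz":0,"rx":0,"ry":0,"rz":0}]' 30; echo;python3 st.py
```

```text
clock: 2.95
position: [0.5444, -0.0906, 0.136]
ee_rot: [[0.77, 0.638, 0.001], [0.638, -0.77, -0.0], [0.0, 0.001, -1.0]]
contact_force: [-0.4, 0.1, -0.5]
opening: 0.0598
finger_force: 0.0

t 2.95 q [ 0.261   0.5075 -0.268   1.8802  0.1848  0.777  -0.9856] p [ 0.5444 -0.0906  0.136 ] yaw 39.65401722208794 tilt [ 0.0008 -0.0001 -1.    ] F [-0.3976  0.1207 -0.4623] M [ 0.0154  0.0363 -0.0022] open 0.059760825668804675 0.0
clock: 3.45
position: [0.5448, -0.0907, 0.1364]
ee_rot: [[0.77, 0.638, 0.002], [0.638, -0.77, -0.0], [0.001, 0.002, -1.0]]
contact_force: [-0.7, 0.3, 7.0]
opening: 0.0352
finger_force: 29.5

t 3.45 q [ 0.2612  0.5069 -0.268   1.8799  0.185   0.7766 -0.9857] p [ 0.5448 -0.0907  0.1364] yaw 39.64244677120001 tilt [ 0.002  -0.0004 -1.    ] F [-0.7034  0.3107  6.9604] M [-0.0528  0.0604  0.0343] open 0.0351936058115636 29.54847514629364
```

Gripped at 35.2 mm with little lateral force. I try clockwise from above (rz+), up to 25°.

```bash
python3 -m jog '[{"jaw":30,"tx":0,"ty":0,"tz":-1,"rx":0,"ry":0,"rz":0},{"jaw":30,"tx":0,"ty":0,"tz":-1,"rx":0,"ry":0,"rz":4},{"jaw":30,"tx":0,"ty":0,"tz":-1,"rx":0,"ry":0,"rz":8},{"jaw":30,"tx":0,"ty":0,"tz":-1,"rx":0,"ry":0,"rz":12}]' 40; echo;python3 st.py
python3 -m jog '[{"jaw":30,"tx":0,"ty":0,"tz":0,"rx":0,"ry":0,"rz":4},{"jaw":30,"tx":0,"ty":0,"tz":0,"rx":0,"ry":0,"rz":8},{"jaw":30,"tx":0,"ty":0,"tz":0,"rx":0,"ry":0,"rz":12}]' 40 >/dev/null; echo;python3 st.py
```

```text
clock: 3.95
position: [0.5453, -0.0899, 0.1366]
ee_rot: [[0.886, 0.464, 0.003], [0.464, -0.886, 0.0], [0.003, 0.001, -1.0]]
contact_force: [11.1, 2.5, -5.6]
opening: 0.0347
finger_force: 40.5

t 3.95 q [ 0.2206  0.5032 -0.2091  1.8805  0.1436  0.7697 -1.1549] p [ 0.5453 -0.0899  0.1366] yaw 27.638516637633188 tilt [ 0.0026  0.0004 -1.    ] F [11.0975  2.5066 -5.5909] M [ 0.7519 -2.4599  0.4329] open 0.03473475076760733 40.4584801197052

t 4.325 q [ 0.1797  0.5012 -0.1498  1.8797  0.1026  0.7612 -1.3232] p [ 0.5477 -0.0895  0.1369] yaw 15.66486829512807 tilt [ 0.0069  0.0007 -1.    ] F [12.8962  1.8196 -8.2893] M [ 0.4938 -2.5843  0.6731] open 0.03466019047763852 41.62465453147888
```

Run:
```python
import cv2,numpy as np
from station import get_image
s=get_image("side")[:,:,::-1]
a=cv2.imread("pics/side0.png")
f=lambda i: cv2.resize(i[170:245,290:355],(390,450),interpolation=cv2.INTER_CUBIC)
cv2.imwrite("pics/turn1.png",np.hstack([f(a),f(s)])); cv2.imwrite("pics/side_t1.png",s)
```

```text
(no output)
```

View pics/turn1.png

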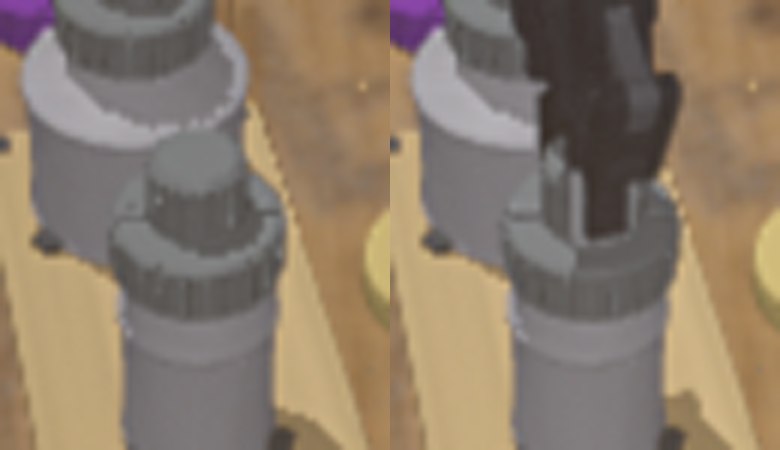

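The pointer ridge on the left barely moved (crop (128,217) → (125,213)), so the cap stopped and the fingers slipped: clockwise is the wrong way. I regrip cleanly and turn anticlockwise.

```bash
python3 -m jog '[{"jaw":50,"tx":0,"ty":0,"tz":0,"rx":0,"ry":0,"rz":0},{"jaw":50,"tx":0,"ty":0,"tz":0,"rx":0,"ry":0,"rz":0},{"jaw":50,"tx":0,"ty":0,"tz":0,"rx":0,"ry":0,"rz":0}]' 40 >/dev/null; python3 st.py
python3 -m jog '[{"jaw":30,"tx":0,"ty":0,"tz":0,"rx":0,"ry":0,"rz":0},{"jaw":30,"tx":0,"ty":0,"tz":0,"rx":0,"ry":0,"rz":0},{"jaw":30,"tx":0,"ty":0,"tz":0,"rx":0,"ry":0,"rz":0},{"jaw":30,"tx":0,"ty":0,"tz":0,"rx":0,"ry":0,"rz":0}]' 50 >/dev/null; python3 st.py
python3 -m jog '[{"jaw":30,"tx":0,"ty":0,"tz":0,"rx":0,"ry":0,"rz":-5},{"jaw":30,"tx":0,"ty":0,"tz":0,"rx":0,"ry":0,"rz":-10},{"jaw":30,"tx":0,"ty":0,"tz":0,"rx":0,"ry":0,"rz":-15},{"jaw":30,"tx":0,"ty":0,"tz":0,"rx":0,"ry":0,"rz":-20},{"jaw":30,"tx":0,"ty":0,"tz":0,"rx":0,"ry":0,"rz":-25},{"jaw":30,"tx":0,"ty":0,"tz":0,"rx":0,"ry":0,"rz":-30}]' 50 >/dev/null; python3 st.py
```

```text
t 4.75 q [ 0.181   0.5005 -0.1489  1.8835  0.103   0.7655 -1.3219] p [ 0.5436 -0.0906  0.1363] yaw 15.652228997727363 tilt [-0.0006  0.     -1.    ] F [-0.4246 -0.0344  0.4873] M [-0.0143  0.039   0.0145] open 0.049671192001715825 0.0
t 5.25 q [ 0.1809  0.5001 -0.1488  1.883   0.103   0.7657 -1.322 ] p [ 0.5439 -0.0907  0.1366] yaw 15.644863262839594 tilt [ 0.     -0.0002 -1.    ] F [-1.3654 -0.9676  6.1575] M [-0.1721  0.424   0.0501] open 0.03453708332996824 49.57973062992096
t 6.0 q [ 0.2822  0.5091 -0.2991  1.8787  0.2053  0.7823 -0.8987] p [ 0.5445 -0.0907  0.1366] yaw 45.807571073624246 tilt [ 0.0012 -0.0001 -1.    ] F [ 0.4348 -0.9725  2.9837] M [-0.3535 -0.2096 -0.1073] open 0.0342850066663797 49.51349973678589
```

Turning easily (Mz ≈ −0.1 N m). Continuing anticlockwise.

```bash
python3 -m jog '[{"jaw":30,"tx":0,"ty":0,"tz":0,"rx":0,"ry":0,"rz":-8},{"jaw":30,"tx":0,"ty":0,"tz":0,"rx":0,"ry":0,"rz":-16},{"jaw":30,"tx":0,"ty":0,"tz":0,"rx":0,"ry":0,"rz":-24},{"jaw":30,"tx":0,"ty":0,"tz":0,"rx":0,"ry":0,"rz":-32},{"jaw":30,"tx":0,"ty":0,"tz":0,"rx":0,"ry":0,"rz":-40},{"jaw":30,"tx":0,"ty":0,"tz":0,"rx":0,"ry":0,"rz":-48},{"jaw":30,"tx":0,"ty":0,"tz":0,"rx":0,"ry":0,"rz":-56},{"jaw":30,"tx":0,"ty":0,"tz":0,"rx":0,"ry":0,"rz":-64},{"jaw":30,"tx":0,"ty":0,"tz":0,"rx":0,"ry":0,"rz":-64}]' 50 >/dev/null; python3 st.py
python3 - <<'E'
import cv2,numpy as np
from station import get_image
s=get_image("side")[:,:,::-1]; a=cv2.imread("pics/side_t1.png")
f=lambda i: cv2.resize(i[170:245,290:355],(390,450),interpolation=cv2.INTER_CUBIC)
cv2.imwrite("pics/turn2.png",np.hstack([f(a),f(s)]))
E
```

```text
t 7.125 q [ 0.4867  0.5533 -0.6131  1.8703  0.4163  0.8448  0.0044] p [ 0.5455 -0.0911  0.1368] yaw 109.56895281134521 tilt [ 0.003   0.0001 -1.    ] F [ 5.2109 -2.1699  1.7566] M [-0.617  -1.2594  0.0804] open 0.03462643032674471 49.6609103679657
```

View pics/turn2.png

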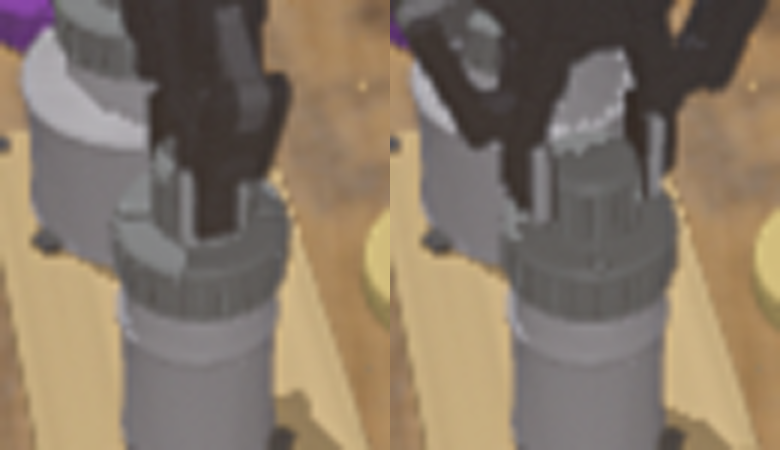

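The front ridge is now at crop (600,265), a turn of about 90° from the stop. I add 26° more, shift 1.2 mm towards the knob's centre, and test a small lift.

```bash
python3 -m jog '[{"jaw":30,"tx":0,"ty":0.6,"tz":0,"rx":0,"ry":0,"rz":-8},{"jaw":30,"tx":0,"ty":1.2,"tz":0,"rx":0,"ry":0,"rz":-16},{"jaw":30,"tx":0,"ty":1.2,"tz":0,"rx":0,"ry":0,"rz":-24},{"jaw":30,"tx":0,"ty":1.2,"tz":0,"rx":0,"ry":0,"rz":-26},{"jaw":30,"tx":0,"ty":1.2,"tz":0,"rx":0,"ry":0,"rz":-26}]' 60 >/dev/null; python3 st.py
python3 -m jog '[{"jaw":30,"tx":0,"ty":0,"tz":-1,"rx":0,"ry":0,"rz":0},{"jaw":30,"tx":0,"ty":0,"tz":-2,"rx":0,"ry":0,"rz":0},{"jaw":30,"tx":0,"ty":0,"tz":-4,"rx":0,"ry":0,"rz":0}]' 60 >/dev/null; python3 st.py
```

```text
t 7.8 q [ 0.5604  0.5828 -0.7374  1.8659  0.4985  0.8853  0.3716] p [ 0.5455 -0.0905  0.1367] yaw 135.35721757845926 tilt [ 0.0006 -0.     -1.    ] F [ 0.5891 -2.2294  6.49  ] M [-0.3873 -0.2521 -0.6989] open 0.03392637604054022 60.37185609340668
t 8.175 q [ 0.5624  0.5811 -0.7399  1.864   0.4934  0.8907  0.3771] p [ 0.5445 -0.0899  0.1384] yaw 135.45643870760398 tilt [-0.002   0.0018 -1.    ] F [  8.5695   0.5391 -23.1656] M [ 0.2046 -2.0695 -0.6827] open 0.03398499534518745 62.22770869731903
```

Resistance of 23 N and a wound-up twist. I lower, release and regrip to centre, then try again.

```bash
python3 -m jog '[{"jaw":30,"tx":0,"ty":0,"tz":4,"rx":0,"ry":0,"rz":0},{"jaw":48,"tx":0,"ty":0,"tz":4,"rx":0,"ry":0,"rz":0},{"jaw":48,"tx":0,"ty":0,"tz":4,"rx":0,"ry":0,"rz":0},{"jaw":48,"tx":0,"ty":0,"tz":4,"rx":0,"ry":0,"rz":0}]' 60 >/dev/null; python3 st.py
python3 - <<'E'
import cv2,numpy as np
from station import get_image
s=get_image("side")[:,:,::-1]; a=cv2.imread("pics/side0.png")
f=lambda i: cv2.resize(i[170:245,290:355],(390,450),interpolation=cv2.INTER_CUBIC)
cv2.imwrite("pics/turn3.png",np.hstack([f(a),f(s)]))
E
python3 -m jog '[{"jaw":30,"tx":0,"ty":0,"tz":0,"rx":0,"ry":0,"rz":0},{"jaw":30,"tx":0,"ty":0,"tz":0,"rx":0,"ry":0,"rz":0},{"jaw":30,"tx":0,"ty":0,"tz":0,"rx":0,"ry":0,"rz":0},{"jaw":30,"tx":0,"ty":0,"tz":0,"rx":0,"ry":0,"rz":0}]' 60 >/dev/null; python3 st.py
```

```text
t 8.675 q [ 0.5602  0.5834 -0.7383  1.8672  0.4993  0.8853  0.3747] p [ 0.5449 -0.0899  0.1362] yaw 135.6476131145218 tilt [-0.0005  0.0001 -1.    ] F [ 0.5273 -0.1343 -0.3297] M [-0.004   0.0073 -0.0224] open 0.04804441212398528 0.0
t 9.225 q [ 0.5605  0.5829 -0.7386  1.8667  0.4993  0.8858  0.3749] p [ 0.545  -0.0901  0.1366] yaw 135.65051325447283 tilt [-0.     -0.0002 -1.    ] F [-2.5414 -0.0185  5.8625] M [-0.0297  0.4338 -0.0363] open 0.03427749625231266 59.42356824874878
```

View pics/turn3.png

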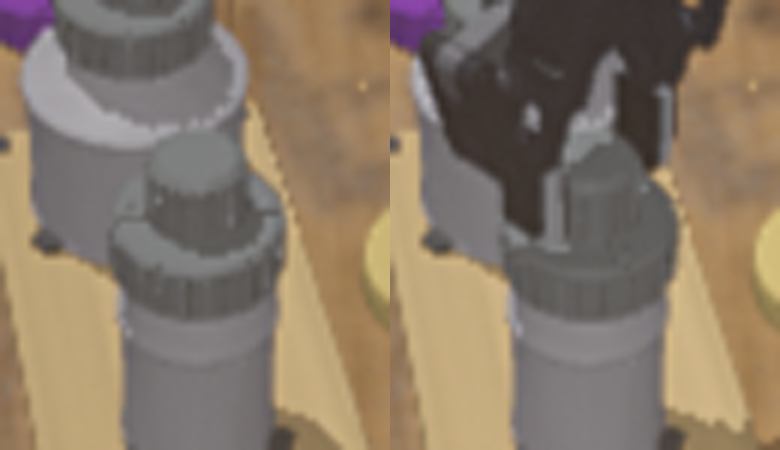

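The ridge has moved on to (645,237), more than 100° of turn in all, so the cap should be free. Slow lift.

```bash
python3 -m jog '[{"jaw":30,"tx":0,"ty":0,"tz":-1.5,"rx":0,"ry":0,"rz":0},{"jaw":30,"tx":0,"ty":0,"tz":-3,"rx":0,"ry":0,"rz":0},{"jaw":30,"tx":0,"ty":0,"tz":-5,"rx":0,"ry":0,"rz":0},{"jaw":30,"tx":0,"ty":0,"tz":-7,"rx":0,"ry":0,"rz":0}]' 70 >/dev/null; python3 st.py
```

```text
t 9.725 q [ 0.5652  0.5751 -0.7446  1.859   0.49    0.8996  0.3835] p [ 0.5451 -0.0901  0.1434] yaw 135.65341423256191 tilt [-0.0001  0.0001 -1.    ] F [-0.9403 -0.0786 -1.1424] M [-0.0257  0.0604  0.0525] open 0.033941065604329475 69.65595960617065
```

Rose freely carrying about 1 N, the cap's weight. I lift to about 110 mm in total.

```bash
python3 -m jog '[{"jaw":30,"tx":0,"ty":0,"tz":-6,"rx":0,"ry":0,"rz":0},{"jaw":30,"tx":0,"ty":0,"tz":-14,"rx":0,"ry":0,"rz":0},{"jaw":30,"tx":0,"ty":0,"tz":-24,"rx":0,"ry":0,"rz":0},{"jaw":30,"tx":0,"ty":0,"tz":-40,"rx":0,"ry":0,"rz":0},{"jaw":30,"tx":0,"ty":0,"tz":-58,"rx":0,"ry":0,"rz":0},{"jaw":30,"tx":0,"ty":0,"tz":-76,"rx":0,"ry":0,"rz":0},{"jaw":30,"tx":0,"ty":0,"tz":-92,"rx":0,"ry":0,"rz":0},{"jaw":30,"tx":0,"ty":0,"tz":-103,"rx":0,"ry":0,"rz":0},{"jaw":30,"tx":0,"ty":0,"tz":-103,"rx":0,"ry":0,"rz":0},{"jaw":30,"tx":0,"ty":0,"tz":-103,"rx":0,"ry":0,"rz":0}]' 70 >/dev/null; python3 st.py
python3 - <<'E'
import cv2
from station import get_image
cv2.imwrite("pics/lift.png",cv2.resize(get_image("side")[100:270,240:420,::-1],(540,510),interpolation=cv2.INTER_CUBIC))
E
```

```text
t 10.975 q [ 0.6204  0.4678 -0.8113  1.725   0.3732  1.1118  0.4906] p [ 0.5448 -0.0903  0.2458] yaw 135.6537592228465 tilt [-0.0009  0.     -1.    ] F [ 0.0204 -1.0051 -1.9506] M [0.0366 0.0641 0.0309] open 0.03386273242719276 69.66505408287048
```

View pics/lift.png

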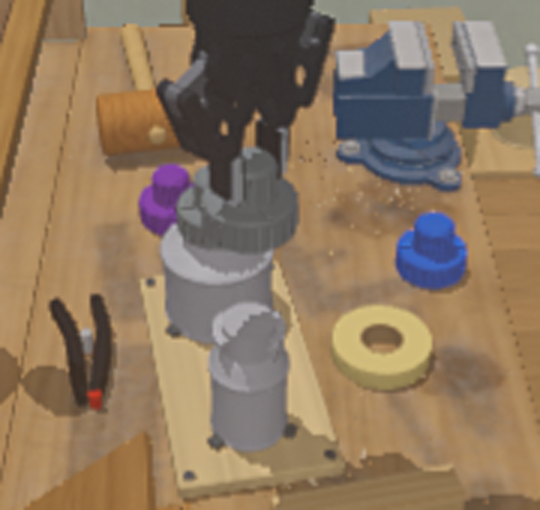

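The cap hangs level in the fingers (crop (240,215)), the open neck stands below it at (250,335), and the tape and clamp are where they were. The cap's lower edge is about 90 mm above the neck.

```bash
python3 -c "
from station import job
print(job.job_done())"
```

```text
the job is handed in; nothing more can be done
None
```

The slim canister is open: its cap stopped dead clockwise and came free anticlockwise, and I handed in the job with it gripped level about 90 mm straight above the neck, never having touched the wide canister's cap or the loose things.

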